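# Take the cross divider out of the bar organiser and put the group brush away

## Task

The long group brush does not fit into the wooden bar organiser while its cross divider is in. Lift the divider straight up out of the organiser by its grip, keeping it upright and without dragging the organiser about, and stand it upright on the black serving tray for washing. Then take the brush that leans on the knock bin and lay it down lengthwise in the organiser's wide empty lane, flat on the floor of the lane; drop nothing and leave everything else where it is.

Things in the scene. Friction and masses are not known exactly. Their poses are not given: they have to be found in the camera images.
- organiser: Loose open bar organiser of pale wood, 280 x 232 mm, 48 mm high, 1.3 kg. Origin: centre of its underside; x along its three lanes, y across. Floor 6 mm thick; inside 264 mm long (x -132 to 132 mm). Two 6 mm partitions along x, at y = 13 and -57 mm, are as high as the walls. The cross divider crosses all lanes at x = 30 mm; its ends sit in upright T-slots, open at the top, in the side walls.
- lane_mid (a point): Middle of the organiser's wide empty lane, on its floor (6 mm above the worktop, 42 mm below the tops of the walls); axes as the organiser's. The lane is 84 mm wide (y) and, once the divider is out, 264 mm long (x). The other lanes, 64 and 40 mm wide, hold small things.
- divider_mid (a point): Cross divider, loose, wood, 0.1 to 0.2 kg: upright plate 8 mm thick (its x), 221 mm long (its y), 42 mm high, 76 mm with the grip on top. This point: its middle, 38 mm above its lower edge. Notched over both partitions (half-lap), with a T-shaped key at each end in the walls' slots, 1.5 mm play: it comes free only straight up, after 42 mm. The keys (20 mm wide) are also feet: it stands by itself.
- divider_bar (a point): Centre of the divider's carrying grip: a level bar over a hand hole, 8 mm thick (its x), 80 mm long (its y), 18 mm high, 29 mm above the divider's middle point. At the start it is 73 mm above the worktop, and the bar's lower side 16 mm above the tops of the organiser's walls. Axes as the divider's.
- brush_mid (a point): Group head brush, loose, black, 217 mm long, 60 g. This point: near its balance point, at mid thickness; x along the brush to the bristles (they end 108 mm on; the handle ends 108 mm back). There the handle is about 20 mm wide (y), 17 mm thick (z). It leans on the knock bin's rim, rising to the bin about 43 degrees from level, handle end on the worktop. Lying flat, this point is 9 mm up.
- service_tray: Black serving tray, fixed, 360 x 280 mm (x by y) with a rim 15 mm high; origin at the centre of its underside, floor 4 mm above that. Two cups stand on its far half; its near part (x from -170 to -30 mm, y from -130 to 130 mm) is free.
- knock_bin: Open black knock bin, 157 x 161 mm, 106 mm high, origin at the centre of its underside. The brush leans on the rim of its -x side. To be left where it is.
- leveller: Steel coffee leveller, 60 mm across, 34 mm high, in the organiser's middle lane behind the divider; origin at the centre of its underside. To be left there.
- teaspoon_a: Teaspoon, 133 mm long, 13 mm high, in a narrower lane of the organiser; origin at the centre of its underside. To be left there.
- teaspoon_b: Teaspoon like the other one, in a narrower lane of the organiser. To be left there.
- cup_tray_0: White porcelain cup upside down on the far half of the serving tray, 63 x 91 mm with its handle, 52 mm high; origin at the centre of its underside. To be left there.
- cup_tray_1: A second such cup on the tray. To be left there.
- tamper: Tamper with a wooden handle, 58 mm across, 91 mm high, standing on the worktop behind the organiser; origin at the centre of its underside. To be left there.

How it is judged:
On the way, in this order (a step that is already met when the one before it is completed fails the run):
1. the divider is lifted clear of the organiser, straight above its slots (z of divider_mid in the frame of organiser above 0.092 m and x of divider_mid in the frame of organiser between 0.008 and 0.052 m and y of divider_mid in the frame of organiser between -0.022 and 0.022 m), for 0.05 s.
2. the divider stands upright on the serving tray, let go (x of divider_mid in the frame of service_tray between -0.17 and 0.17 m and y of divider_mid in the frame of service_tray between -0.13 and 0.13 m and z of divider_mid in the frame of service_tray between 0.036 and 0.048 m and angle between divider_mid's own z axis and vertical below 0.08 rad and contact force between the fingers and divider below 0.05 N), for 0.3 s.
At the end, for the whole second after the job is handed in: The divider stands upright (within 5 degrees) on the floor of the serving tray; the brush lies flat (within 5 degrees) on the floor of the organiser's wide lane, lengthwise and wholly inside it; both let go and at rest; the organiser is within 15 mm of where it stood (x of divider_mid in the frame of service_tray between -0.17 and 0.17 m and y of divider_mid in the frame of service_tray between -0.13 and 0.13 m and z of divider_mid in the frame of service_tray between 0.036 and 0.048 m and angle between divider_mid's own z axis and vertical below 0.08 rad and x of brush_mid in the frame of organiser between -0.045 and 0.045 m and y of brush_mid in the frame of organiser between 0.016 and 0.1 m and z of brush_mid in the frame of organiser between 0.006 and 0.024 m and angle between brush_mid's own x axis and vertical between 1.49 and 1.65 rad and linear speed of each of divider, group_brush below 0.02 m/s and distance of organiser from where it was at the start of the episode below 0.015 m); the robot touches nothing.
It fails at once if the organiser is shifted by more than 15 mm (distance of organiser from where it was at the start of the episode above 0.015 m).
It fails at once if the divider is tilted by more than 8 degrees while still in its slots (z of divider_mid in the frame of organiser below 0.08 m and x of divider_mid in the frame of organiser between 0 and 0.06 m and horizontal distance between divider_mid and organiser below 0.06 m and angle between divider_mid's own z axis and vertical above 0.14 rad).
It fails at once if the divider or the brush is dropped (falls free of the fingers at more than 0.7 m/s) ((contact force between the fingers and divider below 0.05 N and linear speed of divider above 0.7 m/s) or (contact force between the fingers and group_brush below 0.05 N and linear speed of group_brush above 0.7 m/s)).
It fails at once if the knock bin, the leveller, a teaspoon, a cup or the tamper is moved by more than 30 mm (distance of any of knock_bin, leveller, teaspoon_a, teaspoon_b, cup_tray_0, cup_tray_1, tamper from where it was at the start of the episode above 0.03 m).
It also fails if it takes over 61 s, if anything falls off the work surface, if the arm or the gripper's body presses on something with over 40 N, if the wrist force passes 120 N, or if a joint passes its speed limit or range.

## Robot

A 6-joint arm with a two-finger parallel gripper is mounted at the origin on a cart in front of the work surface, level with it; the furniture and walls round the work are solid. World frame = base frame: x ahead of the robot, y to its left, z up, the work surface at z = 0. Lengths are in m, angles in rad, forces in N, time in s.
With the tool pointing down it reaches from about 0.3 to 0.775 m from the base axis. Payload 14.6 kg.
Tool frame: the origin (TCP) lies on the centre line of the jaws, within the pads' length; the fingertips stand 14 mm ahead of it and the grasp point (between the pads) lies 5 mm behind it; x points along the fingers, y is the direction in which the jaws open and shut, and the axes are right-handed (so a half turn about x gives the same grasp; the last joint's range is limited). The gripper opens to 94 mm and grips with 3 to 60 N. Pads are 16 mm wide; open, the fingers measure 119 mm over their backs; the gripper's body (75 mm by 177 mm) begins 78 mm behind the grasp point.
Start: joints at [-1.276, 0.3, 1.521, -0, 1.321, -0.067], TCP at [0.195, -0.514, 0.219] pointing down, gripper open.
Joint ranges: [-3.03, 3.03], [-0.79, 2.21], [0.23, 2.52], [-1.04, 4.18], [0, 3.07], [-2.55, 2.55]. Speed limits (rad/s): [2.22, 2.22, 2.57, 3.14, 3.14, 3.14].

## Interface

Orientations are given as [roll, pitch, yaw] about the fixed x, y, z axes, in that order (R = Rz(yaw) Ry(pitch) Rx(roll)).
In Python, from station import * gives the robot as it stands. The module is installed in compiled form; this text tells all that it offers.
- The arm moves only by the shell command python3 -m handwheel 'ROWS' [FORCE]. ROWS is JSON, a list of rows, each a list of 3 entries, a list of its own where there are three numbers: the shift along the tool's x, y, z in mm, then the turn about the tool's x in rad, then the gripper command: -1 is fully open, 1 is shut, values between are in proportion. In form: [[[dx, dy, dz], spin, gripper], ...]. A call has exactly 5 rows; each row is the pose to reach, as a shift and turn from the pose measured when the call began, along the tool's axes at that moment; what a row does not reach only later rows make up. A row lasts 1/10 s, in which the tool goes at most 50 mm and 8.59 degrees, less where a joint would pass 70% of its speed; a pose out of reach is approached as far as the arm can. A call with a gripper value outside its range is refused whole. The fingers move at their own pace and stop on an object; FORCE is the grip in N (left out, the last holds). Time passes only in rows, so rows that repeat a pose let the fingers close, or fill a call up. It gives the time, the measured TCP pose, the force and the opening at its end, in the units of the state.
- get_obs(): the state, without advancing time (a new reading comes with each control period).
- camera(name): name is "scene" or "top"; returns (picture, depth): 480x640x3 uint8, blue, green, red; 480x640 float32, m along the optical axis (not along the pixel's ray), 0 where there is no reading.
- camera_info(name): a dict with "fx", "fy", "cx", "cy" (pixels), "k1" (the pictures are not rectified: a ray, as slopes to the right and down, at radius r is drawn at 1 + k1 r^2 times it, then the intrinsics apply), "extrinsics" (4x4, takes a point from camera to world coordinates). Camera axes: x right, y down, z forward; pixel columns grow to the right and rows downward; lengths in m; the calibration is good to about 2 mm. A picture is of the moment at which its call begins. camera_info takes no time and is no camera call.
- hand_in(): hands the job in, once; it reports no verdict.
The state is a dict: "time_s": time; "qpos": joint angles; "joint_vel": joint speeds; "tau": joint torques, N m; "ee_pos": TCP position; "eef_rot": TCP orientation; "force": force on the tool from outside, world axes, zero at the start; "moment": the same for the moment, N m; "grip_width": finger opening in m.
Only numpy, scipy, OpenCV 4.12 (cv2) and the standard library are available. Lean on these libraries where they do the work, as an engineer would, in place of code of your own. Each camera call takes 0.05 s, during which the arm holds its last target. There are 200 camera calls.

## Working session

There is one attempt and no reset: what is moved stays moved. The work goes in short steps, Python scripts to look and compute and a shell command to move; the robot and the scene stay as the last step left them, time stands still between calls to the robot, and variables do not carry over. Pictures are saved under pics/ and viewed, about 8 in all and at most 12, crops included, and the job is handed in when it is done.

```bash
mkdir -p pics
cat > h.py <<'E'
from station import *
import numpy as np, cv2
def snap(n):
    im,d=camera(n); np.savez(f'{n}.npz',im=im,d=d); return im,d
def rays(n,uv):
    c=camera_info(n); uv=np.atleast_2d(np.array(uv,float))
    s=(uv-[c['cx'],c['cy']])/[c['fx'],c['fy']]; p=s.copy()
    for _ in range(20): p=s/(1+c['k1']*(p**2).sum(1,keepdims=True))
    E=np.array(c['extrinsics']); return E[:3,3],np.c_[p,np.ones(len(p))]@E[:3,:3].T
def onz(n,uv,z):
    o,r=rays(n,uv); return o+r*((z-o[2])/r[:,2])[:,None]
def bydepth(n,uv,d):
    uv=np.atleast_2d(uv); o,r=rays(n,uv); return o+r*np.array([d[int(v),int(u)] for u,v in uv])[:,None]
E
python3 - <<'E'
from h import *
for n in ('top','scene'):
    im,d=snap(n); cv2.imwrite(f'pics/{n}0.png',im); c=camera_info(n); print(n,c)
o=get_obs(); print(o)
E
```

```text
top {'fx': 481.25276360027124, 'fy': 481.25276360027124, 'cx': 317.11828229403, 'cy': 244.4996337958821, 'k1': -0.13407597703118426, 'extrinsics': array([[ 0.02507363, -0.98246811,  0.18473691,  0.41751361],
       [-0.99966372, -0.02341843,  0.0111366 ,  0.10426347],
       [-0.0066151 , -0.18495402, -0.98272491,  1.13936861],
       [ 0.        ,  0.        ,  0.        ,  1.        ]])}
scene {'fx': 443.4669269715308, 'fy': 443.4669269715308, 'cx': 331.7168932441634, 'cy': 244.67375254189267, 'k1': -0.029823826858734716, 'extrinsics': array([[ 0.87580178, -0.33093238,  0.35136163,  0.22742212],
       [-0.48248147, -0.62063253,  0.61808324, -0.61995365],
       [ 0.01352269, -0.71084388, -0.70321982,  0.87989731],
       [ 0.        ,  0.        ,  0.        ,  1.        ]])}
{'time_s': 0.1, 'qpos': array([-1.27562470e+00,  3.00425932e-01,  1.52150532e+00,  1.18012931e-05,
        1.32071552e+00, -6.66023782e-02]), 'joint_vel': array([ 0.0011796 , -0.00163926, -0.00220652, -0.0008349 , -0.00231405,
       -0.00086508]), 'tau': array([ 5.52449983e-04, -5.32644761e+01, -3.53288734e+01,  7.09023373e-02,
        2.35253636e-02, -5.58266095e-05]), 'ee_pos': array([ 0.19459837, -0.51418838,  0.21894315]), 'eef_rot': array([-1.64824254,  1.56974215,  1.85512119]), 'force': array([-0.43634459, -0.02874283, -0.56018634]), 'moment': array([ 0.0456969 , -0.01699883, -0.00997976]), 'grip_width': 0.09419218604524542}
```

View pics/top0.png

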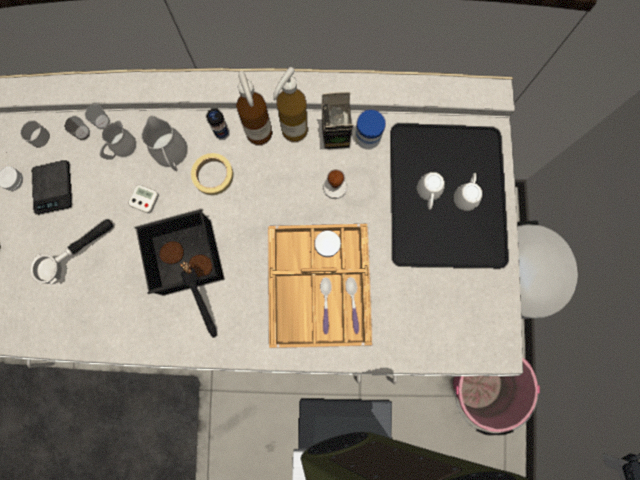

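View pics/scene0.png

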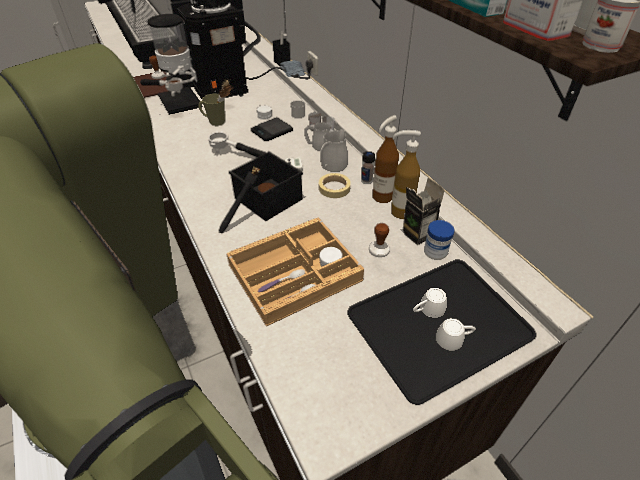

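The top view shows the organiser at about (320,286), its lanes running up the image (+x) and the wide lane on the left (+y). The divider is at row ~271, and the tray is at (450,196) with cups at (431,185) and (468,196). The brush runs from (212,333) up to the bin rim at (188,275).

```bash
cat > m.py <<'E'
from h import *
def cloud(n):
    z=np.load(n+'.npz'); im,d=z['im'],z['d']
    v,u=np.mgrid[:480,:640]; o,r=rays(n,np.c_[u.ravel(),v.ravel()])
    return im,d,(o+r*d.ravel()[:,None]).reshape(480,640,3)
if __name__=='__main__':
    for n in ('top','scene'):
        im,d,P=cloud(n); hsv=cv2.cvtColor(im,cv2.COLOR_BGR2HSV)
        wood=cv2.inRange(hsv,(8,70,80),(25,255,255))>0
        roi=(d>0)&(P[...,0]>.2)&(P[...,0]<.6)&(P[...,1]>-.2)&(P[...,1]<.25)
        w=wood&roi
        for nm,lo,hi in(('wall',.043,.053),('bar',.066,.09)):
            m=w&(P[...,2]>lo)&(P[...,2]<hi); q=P[m]
            # drop stray points
            if len(q)<5: print(n,nm,len(q)); continue
            print(n,nm,len(q),cv2.minAreaRect(q[:,:2].astype(np.float32)*1000),q.mean(0).round(4),q.min(0).round(3),q.max(0).round(3))
        g=np.median(P[roi&(abs(P[...,2])<.01)][:,2]);print('table z',g)
        # brush/bin dark
        dark=(hsv[...,2]<70)&(d>0)&(P[...,0]>.2)&(P[...,0]<.75)&(P[...,1]>.15)&(P[...,1]<.6)&(P[...,2]>.006)&(P[...,2]<.2)
        q=P[dark]; print(n,'dark',len(q),q.min(0).round(3),q.max(0).round(3))
        t=(hsv[...,2]<70)&(d>0)&(P[...,0]>.2)&(P[...,0]<.9)&(P[...,1]<-.12)&(P[...,2]>-.01)&(P[...,2]<.03)&(P[...,1]>-.6)
        k,l,s,c=cv2.connectedComponentsWithStats(t.astype(np.uint8)); i=1+s[1:,4].argmax(); q=P[l==i]
        print(n,'tray',cv2.minAreaRect(q[:,:2].astype(np.float32)*1000),np.median(q[:,2]))
    c=np.load('top.npz')['im']
    a=cv2.resize(c[215:355,125:385],None,fx=3,fy=3,interpolation=cv2.INTER_CUBIC)
    cv2.imwrite('pics/crop1.png',a)
E
python3 m.py
```

```text
top wall 2233 ((497.87762451171875, 109.35721588134766), (213.2316131591797, 232.0402069091797), 2.379448175430298) [0.4876 0.106  0.0481] [ 0.387 -0.01   0.043] [0.6   0.229 0.053]
top bar 145 ((560.5831298828125, 111.784912109375), (7.754763603210449, 78.16883087158203), 2.3912103176116943) [0.5601 0.1123 0.08  ] [0.555 0.073 0.066] [0.565 0.151 0.085]
table z 0.0013836855593005737
top dark 4052 [0.407 0.334 0.006] [0.732 0.576 0.155]
top tray ((741.09375, -232.02273559570312), (224.40701293945312, 317.9268493652344), 89.90196228027344) 0.004482134149245587
scene wall 1737 ((496.6244201660156, 106.29459381103516), (215.8914794921875, 237.31271362304688), 2.705676555633545) [0.486  0.0885 0.0473] [ 0.385 -0.016  0.043] [0.6   0.227 0.053]
scene bar 121 ((558.4513549804688, 108.6747055053711), (8.501317977905273, 79.63562774658203), 1.8663125038146973) [0.5578 0.1041 0.077 ] [0.553 0.069 0.066] [0.564 0.148 0.085]
table z -5.864523472354222e-05
scene dark 3272 [0.405 0.327 0.006] [0.728 0.567 0.151]
scene tray ((739.2987670898438, -235.45101928710938), (230.8279571533203, 321.3272399902344), 89.98662567138672) 0.0035485953554226235
```

View pics/crop1.png

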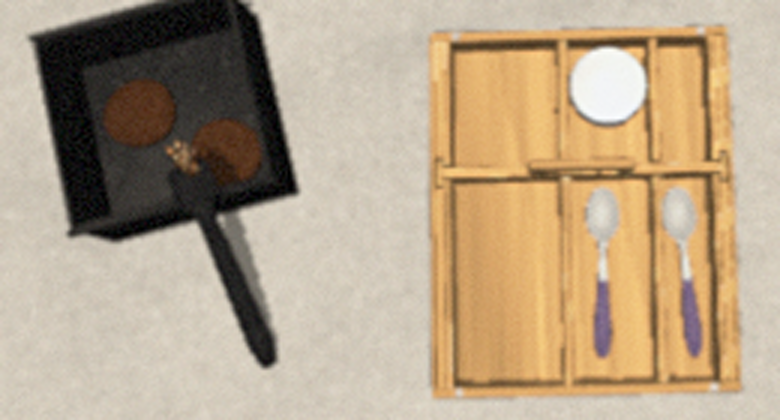

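The crop confirms that the divider grip is at (582,165) in the crop, that the wide lane on the left is empty, and that the brush runs from (265,355) to bristles at (180,155). Next I'll work out the tool-frame moves and the brush line.

```bash
cat > mv.py <<'E'
from h import *
from scipy.spatial.transform import Rotation as R
def to(p,yaw=None):
    "shift (mm) and spin to take TCP to p, tool y along horizontal heading yaw (mod pi)"
    o=get_obs(); M=R.from_euler('xyz',o['eef_rot']).as_matrix()
    s=0
    if yaw is not None:
        t=M.T@np.array([np.cos(yaw),np.sin(yaw),0]); s=np.arctan2(t[2],t[1]); s=(s+np.pi/2)%np.pi-np.pi/2
    print('t',o['time_s'],'pos',o['ee_pos'].round(4),'q6',o['qpos'][5].round(3),'axes x',M[:,0].round(3),'y',M[:,1].round(4),'z',M[:,2].round(3),'grip',round(o['grip_width'],4),'F',o['force'].round(1))
    print('shift mm',(M.T@(np.array(p)-o['ee_pos'])*1000).round(1),'spin',round(s,4))
E
python3 - <<'E'
from mv import *; from m import cloud
to([.5595,.110,.069],np.radians(2.2))
for n in('top','scene'):
    im,d,P=cloud(n); V=cv2.cvtColor(im,cv2.COLOR_BGR2HSV)[...,2]
    m=(V<70)&(d>0)&(P[...,0]>.39)&(P[...,0]<.6)&(P[...,1]>.25)&(P[...,1]<.45)&(P[...,2]>.012)&(P[...,2]<.2)
    q=P[m]; q=q[(q[:,0]<.49)]
    for _ in range(4):
        c=q.mean(0); w=np.linalg.svd(q-c)[2][0]; w*=np.sign(w[0]); r=np.linalg.norm((q-c)-np.outer((q-c)@w,w),axis=1); q=q[r<max(.012,2.*np.median(r))]
    t=(q-c)@w; print(n,len(q),'c',c.round(4),'dir',w.round(3),'elev',np.degrees(np.arcsin(w[2])).round(1),'head',np.degrees(np.arctan2(w[1],w[0])).round(1),'ends',(c+w*t.min()).round(4),(c+w*t.max()).round(4))
    # tray
    t=(V<70)&(d>0)&(P[...,1]<0)&(P[...,2]>-.01)&(P[...,2]<.03)&(P[...,1]>-.6)&(P[...,0]>.4)
    k,l,s,_=cv2.connectedComponentsWithStats(t.astype(np.uint8)); i=1+s[1:,4].argmax(); q=P[l==i]
    print('tray',cv2.minAreaRect(q[:,:2].astype(np.float32)*1000))
    cup=(P[...,2]>.02)&(P[...,2]<.07)&(P[...,1]<-.1)&(P[...,1]>-.38)&(P[...,0]>.57)&(P[...,0]<.95)&(d>0)&(V>120)
    print('cups',P[cup].min(0).round(3),P[cup].max(0).round(3))
    b=(V<70)&(d>0)&(P[...,2]>.100)&(P[...,2]<.109)&(P[...,1]>.28)&(P[...,1]<.7)&(P[...,0]>.4)&(P[...,0]<.8)
    k,l,s,_=cv2.connectedComponentsWithStats(b.astype(np.uint8)); print('bin',cv2.minAreaRect(P[b][:,:2].astype(np.float32)*1000))
E
```

```text
t 0.1 pos [ 0.1946 -0.5142  0.2189] q6 -0.067 axes x [-0.     0.001 -1.   ] y [ 0.3539 -0.9353 -0.0011] z [-0.935 -0.354 -0.   ] grip 0.0942 F [-0.4 -0.  -0.6]
shift mm [ 150.5 -454.5 -562.2] spin -1.2474
top 286 c [0.4497 0.3626 0.0533] dir [0.706 0.21  0.676] elev 42.6 head 16.6 ends [0.4081 0.3502 0.0135] [0.4904 0.3747 0.0923]
tray ((764.203125, -201.966064453125), (284.4261779785156, 364.3374328613281), 89.8585205078125)
cups [ 0.722 -0.273  0.02 ] [ 0.813 -0.129  0.061]
bin ((576.737548828125, 425.4894714355469), (183.63327026367188, 156.1034393310547), 15.823779106140137)
scene 214 c [0.4505 0.3581 0.0517] dir [0.692 0.22  0.687] elev 43.4 head 17.7 ends [0.409  0.3449 0.0104] [0.4919 0.3713 0.0927]
tray ((763.8316650390625, -207.7113800048828), (370.360595703125, 286.2680969238281), 0.012301614508032799)
cups [ 0.718 -0.283  0.02 ] [ 0.811 -0.135  0.059]
bin ((575.7443237304688, 423.6459045410156), (183.98519897460938, 163.50340270996094), 16.618627548217773)
```

```bash
for i in 1; do python3 -m handwheel '[[[0,-454,-562],-1.247,-0.3],[[0,-454,-562],-1.247,-0.3],[[20,-454,-562],-1.247,-0.3],[[40,-454,-562],-1.247,-0.3],[[40,-454,-562],-1.247,-0.3]]' 30; done; python3 -c "
from mv import *; to([.5595,.110,.069],np.radians(2.2))"
```

```text
time_s: 0.6
ee_pos: [0.3212, -0.2969, 0.211]
eef_rot: [-2.696, 1.57, 1.563]
force: [0.7, 0.2, 0.7]
grip_width: 0.0616
t 0.6 pos [ 0.3212 -0.2969  0.211 ] q6 -0.377 axes x [ 0.     0.001 -1.   ] y [ 8.990e-01 -4.379e-01 -3.000e-04] z [-0.438 -0.899 -0.001] grip 0.0616 F [0.7 0.2 0.7]
shift mm [ 142.3   36.1 -470.1] spin -0.4916
```

```bash
python3 -m handwheel '[[[60,36,-470],-0.49,-0.3],[[60,36,-470],-0.49,-0.3],[[60,36,-470],-0.49,-0.3],[[60,36,-470],-0.49,-0.3],[[60,36,-470],-0.49,-0.3]]'; python3 -c "
from mv import *; to([.5595,.110,.069],np.radians(2.2))"
```

```text
time_s: 1.1
ee_pos: [0.4464, -0.0826, 0.1795]
eef_rot: [3.006, 1.57, 1.474]
force: [0.8, 0.3, 0.2]
grip_width: 0.061
t 1.1 pos [ 0.4464 -0.0826  0.1795] q6 -0.303 axes x [ 0.     0.001 -1.   ] y [9.993e-01 3.860e-02 1.000e-04] z [ 0.039 -0.999 -0.001] grip 0.061 F [0.8 0.3 0.2]
shift mm [ 110.6  120.5 -188. ] spin 0.0002
```

```bash
python3 -m handwheel '[[[20,120,-188],0,-0.3],[[40,120,-188],0,-0.3],[[50,120,-188],0,-0.3],[[50,120,-188],0,-0.3],[[50,120,-188],0,-0.3]]'; python3 -c "
from mv import *; to([.5595,.110,.069],np.radians(2.2))"
```

```text
time_s: 1.6
ee_pos: [0.5595, 0.1128, 0.1281]
eef_rot: [-2.014, 1.569, 2.738]
force: [-0.5, -1.1, -0.5]
grip_width: 0.0609
t 1.6 pos [0.5595 0.1128 0.1281] q6 0.094 axes x [-0.001  0.001 -1.   ] y [ 0.9992  0.0403 -0.0013] z [ 0.04  -0.999 -0.001] grip 0.0609 F [-0.5 -1.1 -0.5]
shift mm [59.1  0.   2.8] spin 0.002
```

```bash
python3 -m handwheel '[[[20,0,2],0,-0.3],[[45,0,2],0,-0.3],[[58,0,2],0,-0.3],[[58,0,2],0,-0.3],[[58,0,2],0,-0.3]]' && python3 -m handwheel '[[[0,0,0],0,0.5],[[0,0,0],0,0.7],[[0,0,0],0,0.85],[[0,0,0],0,1],[[0,0,0],0,1]]' 20
```

```text
time_s: 2.1
ee_pos: [0.5597, 0.1107, 0.0709]
eef_rot: [-2.325, 1.57, 2.428]
force: [-0.2, 0.5, -0.3]
grip_width: 0.0609
time_s: 2.6
ee_pos: [0.5598, 0.1106, 0.071]
eef_rot: [-2.477, 1.57, 2.276]
force: [-0.6, 0.3, -0.7]
grip_width: 0.0247
```

```bash
python3 -m handwheel '[[[0,0,0],0,1],[[0,0,0],0,1],[[0,0,0],0,1],[[0,0,0],0,1],[[0,0,0],0,1]]' 30; python3 -m handwheel '[[[0,0,0],0,1],[[-2,0,0],0,1],[[-5,0,0],0,1],[[-8,0,0],0,1],[[-12,0,0],0,1]]' 30
```

```text
time_s: 3.1
ee_pos: [0.5598, 0.1106, 0.071]
eef_rot: [-2.497, 1.57, 2.256]
force: [0.1, -0.0, -0.4]
grip_width: 0.0077
time_s: 3.6
ee_pos: [0.5597, 0.1106, 0.0832]
eef_rot: [-2.322, 1.57, 2.43]
force: [-0.2, 0.4, -1.8]
grip_width: 0.0078
```

```bash
python3 -m handwheel '[[[-8,0,0],0,1],[[-20,0,0],0,1],[[-32,0,0],0,1],[[-44,0,0],0,1],[[-52,0,0],0,1]]' && python3 -m handwheel '[[[-10,0,0],0,1],[[-25,0,0],0,1],[[-40,0,0],0,1],[[-40,0,0],0,1],[[-40,0,0],0,1]]'
python3 - <<'E'
from mv import *
to([.655,-.204,.140],np.pi*0)
im,d=snap('scene'); cv2.imwrite('pics/s2.png',im[150:420,150:560])
E
```

```text
time_s: 4.1
ee_pos: [0.5601, 0.1106, 0.1369]
eef_rot: [2.461, 1.57, 0.93]
force: [0.7, -0.1, -1.4]
grip_width: 0.0078
time_s: 4.6
ee_pos: [0.56, 0.1106, 0.1768]
eef_rot: [2.434, 1.57, 0.904]
force: [0.6, 0.8, -2.0]
grip_width: 0.0073
t 4.6 pos [0.56   0.1106 0.1768] q6 0.09 axes x [ 0.001  0.001 -1.   ] y [9.992e-01 4.000e-02 7.000e-04] z [ 0.04  -0.999 -0.001] grip 0.0073 F [ 0.6  0.8 -2. ]
shift mm [ 36.5  82.3 318.2] spin 0.04
```

View pics/s2.png

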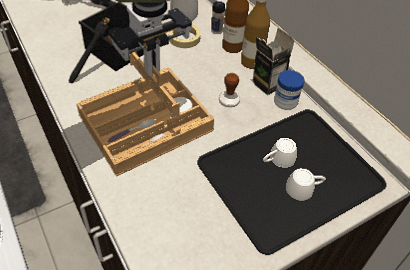

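The divider is held upright above the organiser, which has stayed in place. Now to the tray.

```bash
python3 -m handwheel '[[[0,0,20],0,1],[[0,15,60],0,1],[[0,35,105],0.02,1],[[0,50,150],0.03,1],[[0,60,195],0.04,1]]' && python3 -c "
from mv import *; to([.655,-.204,.140],0)"
```

```text
time_s: 5.15
ee_pos: [0.6278, -0.0837, 0.1749]
eef_rot: [-2.124, 1.569, 2.588]
force: [1.3, 0.3, -0.9]
grip_width: 0.0077
t 5.15 pos [ 0.6278 -0.0837  0.1749] q6 -0.191 axes x [-0.002  0.001 -1.   ] y [ 1.0e+00 -2.0e-04 -1.7e-03] z [-0.    -1.    -0.001] grip 0.0077 F [ 1.3  0.3 -0.9]
shift mm [ 34.7  27.3 120.4] spin -0.0002
```

```bash
python3 -m handwheel '[[[0,10,30],0,1],[[5,20,70],0,1],[[20,27,110],0,1],[[35,27,120],0,1],[[60,27,120],0,1]]' && python3 -m handwheel '[[[0,0,0],0,1],[[0,0,0],0,1],[[0,0,0],0,1],[[0,0,0],0,1],[[0,0,0],0,1]]';  python3 -c "
from mv import *; to([.655,-.204,.070],0)"
```

```text
time_s: 5.65
ee_pos: [0.6545, -0.2055, 0.1136]
eef_rot: [-2.132, 1.569, 2.578]
force: [-0.2, 0.5, -1.6]
grip_width: 0.0076
time_s: 6.15
ee_pos: [0.6548, -0.2053, 0.1146]
eef_rot: [-2.687, 1.57, 2.023]
force: [-0.4, 0.9, -2.3]
grip_width: 0.0078
t 6.15 pos [ 0.6548 -0.2053  0.1146] q6 -0.355 axes x [-0.  0. -1.] y [ 1.0e+00 -2.2e-03 -2.0e-04] z [-0.002 -1.    -0.   ] grip 0.0078 F [-0.4  0.9 -2.3]
shift mm [44.6  0.2 -1.3] spin -0.0022
```

```bash
python3 -m handwheel '[[[15,0,0],0,1],[[30,0,0],0,1],[[38,0,0],0,1],[[42,0,0],0,1],[[44,0,0],0,1]]' ; python3 -m handwheel '[[[0.5,0,0],0,1],[[1,0,0],0,1],[[1.5,0,0],0,1],[[2,0,0],0,1],[[2,0,0],0,1]]'
```

```text
time_s: 6.65
ee_pos: [0.6546, -0.2052, 0.0698]
eef_rot: [-2.199, 1.57, 2.511]
force: [0.6, 0.0, -2.0]
grip_width: 0.0078
time_s: 7.15
ee_pos: [0.655, -0.2053, 0.069]
eef_rot: [2.345, 1.57, 0.772]
force: [-2.1, 0.2, 5.5]
grip_width: 0.0075
```

```bash
python3 -m handwheel '[[[0,0,0],0,0.9],[[0,0,0],0,0.8],[[0,0,0],0,0.6],[[0,0,0],0,0.4],[[0,0,0],0,0.2]]' ; python3 -m handwheel '[[[0,0,0],0,0.2],[[-5,0,0],0,0.2],[[-25,0,0],0,0.2],[[-50,0,0],0,0.2],[[-80,0,0],0,0.2]]'
```

```text
time_s: 7.65
ee_pos: [0.655, -0.2053, 0.069]
eef_rot: [2.392, 1.57, 0.819]
force: [0.9, 0.1, -0.1]
grip_width: 0.0298
time_s: 8.15
ee_pos: [0.6546, -0.2052, 0.1495]
eef_rot: [-2.263, 1.57, 2.447]
force: [0.2, -0.3, 0.7]
grip_width: 0.0375
```

Run:
```python
from mv import *; from m import cloud
im,d=snap('top'); cv2.imwrite('pics/t3.png',im[100:360,120:540])
_,d,P=cloud('top'); hsv=cv2.cvtColor(im,cv2.COLOR_BGR2HSV)
w=(cv2.inRange(hsv,(8,70,80),(25,255,255))>0)&(d>0)
m=w&(P[...,2]>.06)&(P[...,2]<.09)&(P[...,1]<-.05)&(P[...,1]>-.4)&(P[...,0]>.5)&(P[...,0]<.75); print('bar',cv2.minAreaRect(P[m][:,:2].astype(np.float32)*1000),P[m][:,2].max())
m=w&(P[...,2]>.043)&(P[...,2]<.053)&(P[...,1]>-.05)&(P[...,1]<.25)&(P[...,0]>.35)&(P[...,0]<.7); 
k,l,s,_=cv2.connectedComponentsWithStats(m.astype(np.uint8)); m=l==1+s[1:,4].argmax(); print('org',s[1:,4].max(),cv2.minAreaRect(P[m][:,:2].astype(np.float32)*1000))
to([.4935,.3736,.200],np.radians(107))
```

```text
bar ((655.7578125, -187.99407958984375), (8.60361099243164, 50.28901290893555), 0.6994814872741699) 0.08400613033315918
org 2760 ((531.7115478515625, 110.67134857177734), (279.65557861328125, 231.22227478027344), 2.829591989517212)
t 8.2 pos [ 0.6564 -0.2059  0.156 ] q6 -0.355 axes x [ 0.007 -0.002 -1.   ] y [ 1.     -0.0022  0.0066] z [-0.002 -1.     0.002] grip 0.038 F [ 0.  -0.8  4.7]
shift mm [ -46.3 -163.8 -579. ] spin 1.2719
```

View pics/t3.png

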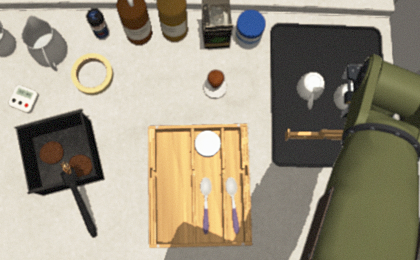

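The divider stands on the tray with its bar at (315,133) in the crop. The organiser, leveller and spoons haven't moved. Now the brush.

```bash
python3 -m handwheel '[[[-40,0,0],0,0.2],[[-50,-20,-60],-0.15,0.2],[[-50,-40,-110],-0.3,-0.2],[[-50,-60,-160],-0.45,-0.2],[[-50,-80,-210],-0.6,-0.2]]' && python3 -c "
from mv import *; to([.4935,.3736,.200],np.radians(107))"
```

```text
time_s: 8.7
ee_pos: [0.5849, -0.0176, 0.2056]
eef_rot: [0.696, 1.563, -0.271]
force: [0.9, 0.7, 0.6]
grip_width: 0.0557
t 8.7 pos [ 0.5849 -0.0176  0.2056] q6 -0.696 axes x [ 0.007 -0.002 -1.   ] y [0.8232 0.5678 0.005 ] z [ 0.568 -0.823  0.006] grip 0.0557 F [0.9 0.7 0.6]
shift mm [   4.1  146.8 -374. ] spin -1.2637
```

```bash
python3 -m handwheel '[[[0,20,-50],-0.15,-0.2],[[0,40,-100],-0.3,-0.2],[[0,60,-150],-0.45,-0.2],[[0,80,-200],-0.6,-0.2],[[0,100,-250],-0.75,-0.2]]' && python3 -c "
from mv import *; to([.4935,.3736,.200],np.radians(107))"
```

```text
time_s: 9.2
ee_pos: [0.5292, 0.2263, 0.2053]
eef_rot: [0.008, 1.562, -0.209]
force: [0.2, -0.2, 0.5]
grip_width: 0.0565
t 9.2 pos [0.5292 0.2263 0.2053] q6 -1.01 axes x [ 0.008 -0.002 -1.   ] y [2.152e-01 9.766e-01 1.000e-04] z [ 0.977 -0.215  0.009] grip 0.0565 F [ 0.2 -0.2  0.5]
shift mm [  4.7 136.1 -66.6] spin -0.5136
```

```bash
python3 -m handwheel '[[[0,45,-20],-0.14,-0.2],[[0,90,-45],-0.28,-0.2],[[0,136,-67],-0.42,-0.2],[[0,136,-67],-0.513,-0.2],[[0,136,-67],-0.513,-0.2]]' && python3 -c "
from mv import *; to([.4935,.3736,.0785],np.radians(107))"
```

```text
time_s: 9.7
ee_pos: [0.4924, 0.3748, 0.2047]
eef_rot: [-0.507, 1.562, -0.207]
force: [0.3, 0.3, -0.2]
grip_width: 0.0564
t 9.7 pos [0.4924 0.3748 0.2047] q6 -1.275 axes x [ 0.008 -0.002 -1.   ] y [-0.2954  0.9554 -0.0042] z [0.955 0.295 0.008] grip 0.0564 F [ 0.3  0.3 -0.2]
shift mm [126.2  -0.9  -0.3] spin 0.0032
```

```bash
python3 -m handwheel '[[[40,-1,0],0,-0.2],[[80,-1,0],0,-0.2],[[110,-1,0],0,-0.2],[[126,-1,0],0,-0.2],[[126,-1,0],0,-0.2]]' && python3 -m handwheel '[[[0,0,0],0,0.2],[[0,0,0],0,0.4],[[0,0,0],0,0.6],[[0,0,0],0,0.8],[[0,0,0],0,1]]' 6; python3 -m handwheel '[[[0,0,0],0,1],[[0,0,0],0,1],[[0,0,0],0,1],[[0,0,0],0,1],[[0,0,0],0,1]]' 6
python3 - <<'E'
from mv import *
to([.4935,.3736,.0785],np.radians(107))
im,d=snap('scene'); cv2.imwrite('pics/s4.png',cv2.resize(im[120:300,170:390],None,fx=2.5,fy=2.5))
E
```

```text
time_s: 10.2
ee_pos: [0.4936, 0.3725, 0.0773]
eef_rot: [-0.798, 1.564, -0.501]
force: [-0.8, -0.5, 0.4]
grip_width: 0.0568
time_s: 10.7
ee_pos: [0.4937, 0.3727, 0.0778]
eef_rot: [-0.714, 1.563, -0.416]
force: [0.7, -0.7, -0.7]
grip_width: 0.0198
time_s: 11.2
ee_pos: [0.4937, 0.3726, 0.0777]
eef_rot: [-0.72, 1.563, -0.422]
force: [-0.3, 0.8, -0.4]
grip_width: 0.019
t 11.2 pos [0.4937 0.3726 0.0777] q6 -1.275 axes x [ 0.007 -0.003 -1.   ] y [-0.2928  0.9562 -0.0048] z [0.956 0.293 0.006] grip 0.019 F [-0.3  0.8 -0.4]
shift mm [-0.8  1.   0.1] spin 0.0005
```

View pics/s4.png

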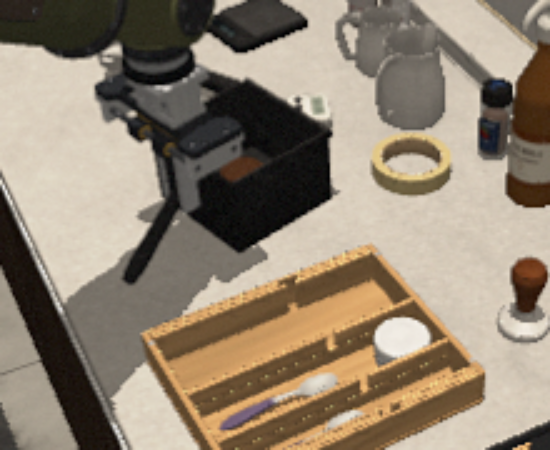

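The brush handle is gripped (19 mm opening) with its end at (130,275) in the crop. Lifting.

```bash
python3 -m handwheel '[[[-5,0,0],0,1],[[-15,0,0],0,1],[[-30,0,0],0,1],[[-50,0,0],0,1],[[-70,0,0],0,1]]' && python3 -m handwheel '[[[-20,0,0],0,1],[[-45,0,0],0,1],[[-55,0,0],0,1],[[-55,0,0],0,1],[[-55,0,0],0,1]]'
cat > br.py <<'E'
from mv import *; from m import cloud
def brush(ctr,n='scene',tag=''):
    im,d=snap(n); _,_,P=cloud(n); V=cv2.cvtColor(im,cv2.COLOR_BGR2HSV)[...,2]
    g=np.array(ctr); e=P-g
    m=(V<75)&(d>0)&(np.linalg.norm(e,axis=2)<.14)&(P[...,2]<g[2]-.022)
    q=P[m]; print(len(q))
    if len(q)>10: print('below-grip pts',q.mean(0).round(4),q.min(0).round(4),q.max(0).round(4)); w=np.linalg.svd(q-q.mean(0))[2][0]; print('dir',w.round(3),'elev',np.degrees(np.arcsin(abs(w[2]))).round(1))
    return im
E
python3 - <<'E'
from br import *
o=get_obs(); p=o['ee_pos']+[0,0,.005]
im=brush(p); cv2.imwrite('pics/s5.png',im[60:330,130:430])
to([.5365,.1675,.2],np.radians(92.5))
E
```

```text
time_s: 11.75
ee_pos: [0.4933, 0.3729, 0.1499]
eef_rot: [-0.614, 1.563, -0.317]
force: [-0.1, 0.4, -0.6]
grip_width: 0.0196
time_s: 12.25
ee_pos: [0.4926, 0.3729, 0.2042]
eef_rot: [-0.707, 1.563, -0.41]
force: [-0.6, 0.0, -2.0]
grip_width: 0.0192
447
below-grip pts [0.4895 0.3683 0.1223] [0.404  0.3275 0.0754] [0.5789 0.4644 0.1871]
dir [ 0.818  0.229 -0.528] elev 31.9
t 12.3 pos [0.4925 0.3728 0.2037] q6 -1.275 axes x [ 0.006 -0.003 -1.   ] y [-0.2928  0.9562 -0.005 ] z [0.956 0.293 0.005] grip 0.0186 F [-0.6  0.1 -0.5]
shift mm [   4.6 -209.2  -18.1] spin 0.2536
```

View pics/s5.png

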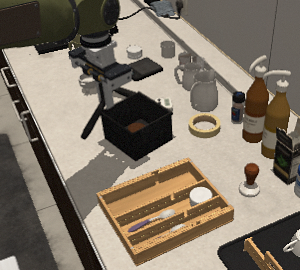

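```bash
python3 -m handwheel '[[[0,-25,-5],0.06,1],[[0,-65,-18],0.13,1],[[0,-105,-32],0.2,1],[[0,-145,-44],0.25,1],[[0,-185,-54],0.253,1]]' ; python3 -c "
from mv import *; to([.4985,.167,.100],np.radians(92.5))"
```

```text
time_s: 12.8
ee_pos: [0.4943, 0.1784, 0.2033]
eef_rot: [-0.772, 1.565, -0.729]
force: [0.7, 1.0, -0.4]
grip_width: 0.0189
t 12.8 pos [0.4943 0.1784 0.2033] q6 -1.333 axes x [ 0.004 -0.004 -1.   ] y [-0.0425  0.9991 -0.0041] z [0.999 0.043 0.004] grip 0.0189 F [ 0.7  1.  -0.4]
shift mm [103.3 -11.2   3.3] spin -0.0011
```

```bash
python3 -m handwheel '[[[0,-6,3],0,1],[[20,-11,3],0,1],[[50,-11,3],0,1],[[80,-11,3],0,1],[[100,-11,3],0,1]]'
python3 - <<'E'
from br import *
to([.4985,.167,.086],np.radians(92.5))
o=get_obs(); p=o['ee_pos']+[0,0,.005]
for n in('scene','top'):
    im=brush(p,n); cv2.imwrite(f'pics/{n}6.png',im)
    _,d,P=cloud(n); V=im.max(2); m=(V<75)&(d>0)&(P[...,0]>.38)&(P[...,0]<.48)&(abs(P[...,1]-.165)<.035)&(P[...,2]<.1)&(P[...,2]>.012)
    q=P[m]; 
    if len(q)>5: w=np.linalg.svd(q-q.mean(0))[2][0]; print(n,len(q),q.min(0).round(3),q.max(0).round(3),w.round(3))
a=cv2.imread('pics/scene6.png')[180:340,200:400]; cv2.imwrite('pics/c6.png',cv2.resize(a,None,fx=3,fy=3))
E
```

```text
time_s: 13.3
ee_pos: [0.4971, 0.1673, 0.1004]
eef_rot: [-1.376, 1.566, -1.333]
force: [0.1, 0.2, -0.3]
grip_width: 0.0186
t 13.3 pos [0.4971 0.1673 0.1004] q6 -1.354 axes x [ 0.001 -0.005 -1.   ] y [-0.0427  0.9991 -0.0047] z [0.999 0.043 0.001] grip 0.0186 F [ 0.1  0.2 -0.3]
shift mm [14.4 -0.2  1.4] spin -0.0009
228
below-grip pts [0.4358 0.1611 0.0544] [0.3837 0.0877 0.004 ] [0.5031 0.2094 0.0833]
dir [-0.736 -0.11  -0.668] elev 41.9
scene 266 [0.384 0.153 0.026] [0.479 0.197 0.1  ] [-0.733 -0.017 -0.68 ]
0
top 12 [0.465 0.163 0.085] [0.471 0.176 0.095] [-0.259  0.83  -0.495]
```

View pics/c6.png

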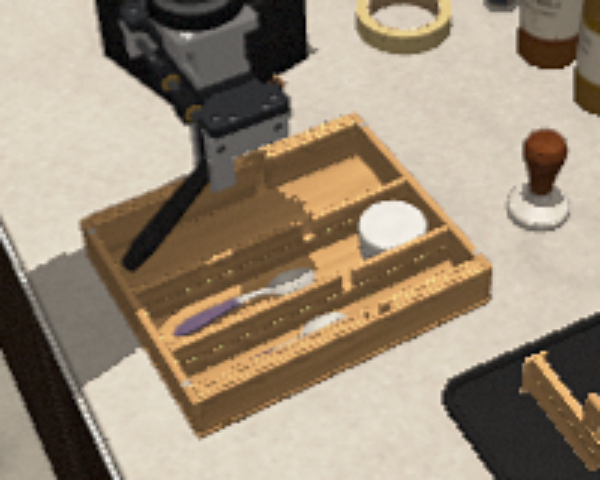

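The brush is in the lane, tilted about 43°, with its handle end at (130,265) in the crop, near the end wall. I'll check the clearance there.

Run:
```python
from br import *
print(onz('scene',[[243,268]],.025))
_,d,P=cloud('scene'); im=np.load('scene.npz')['im']
# note scene.npz
hsv=cv2.cvtColor(im,cv2.COLOR_BGR2HSV)
m=(hsv[...,2]<60)&(hsv[...,1]<110)&(d>0)&(P[...,0]>.38)&(P[...,0]<.48)&(abs(P[...,1]-.165)<.03)&(P[...,2]<.1)&(P[...,2]>.012)
q=P[m]; c=q.mean(0); w=np.linalg.svd(q-c)[2][0]; w*=np.sign(w[0]); t=(q-c)@w; print(len(q),c,w,(c+w*np.percentile(t,1)),c+w*t.max())
```

```text
[[0.40970391 0.164418   0.025     ]]
243 [0.44114869 0.15982883 0.06461693] [0.73087001 0.02669439 0.68199446] [0.40546935 0.15852568 0.03132358] [0.4784545  0.1611914  0.09942799]
```

```bash
python3 -m handwheel '[[[8,0,4],0,1],[[14,0,4],0,1],[[18,0,6],0,1],[[23,0,9],0,1],[[28,0,13],0,1]]' 4
python3 - <<'E'
from br import *
im,d=snap('scene'); _,d,P=cloud('scene'); hsv=cv2.cvtColor(im,cv2.COLOR_BGR2HSV)
m=(hsv[...,2]<60)&(hsv[...,1]<110)&(d>0)&(P[...,0]>.38)&(P[...,0]<.48)&(abs(P[...,1]-.165)<.03)&(P[...,2]<.1)&(P[...,2]>.012)
q=P[m]; c=q.mean(0); w=np.linalg.svd(q-c)[2][0]; w*=np.sign(w[0]); t=(q-c)@w; print(len(q),c,w,np.degrees(np.arcsin(w[2])),(c+w*np.percentile(t,1)))
to([.531,.168,.022],np.radians(92.5))
E
```

```text
time_s: 13.9
ee_pos: [0.51, 0.1676, 0.0721]
eef_rot: [-1.727, 1.566, -1.684]
force: [1.3, 0.1, 0.5]
grip_width: 0.0193
210 [0.4444566  0.15929183 0.04072055] [0.80509605 0.05154206 0.5909008 ] 36.22095807942015 [0.40977992 0.15707183 0.01526958]
t 13.95 pos [0.5101 0.1675 0.0713] q6 -1.359 axes x [-0.001 -0.005 -1.   ] y [-0.0428  0.9991 -0.0053] z [ 0.999  0.043 -0.002] grip 0.019 F [ 0.4 -0.1  0.1]
shift mm [49.3 -0.1 21. ] spin -0.0009
```

The passive turn works (43° to 36°). I'll continue along the arc.

```bash
python3 -m handwheel '[[[6,0,4],0,1],[[12,0,8],0,1],[[18,0,11],0,1],[[23,0,13],0,1],[[28,0,15],0,1]]' 4;  python3 -m handwheel '[[[5,0,2],0,1],[[10,0,3],0,1],[[15,0,4],0,1],[[19,0,5],0,1],[[20,0,5],0,1]]' 4
python3 - <<'E'
from br import *
im,d=snap('scene'); _,d,P=cloud('scene'); hsv=cv2.cvtColor(im,cv2.COLOR_BGR2HSV)
m=(hsv[...,2]<60)&(hsv[...,1]<110)&(d>0)&(P[...,0]>.38)&(P[...,0]<.49)&(abs(P[...,1]-.165)<.03)&(P[...,2]<.1)&(P[...,2]>.012)
q=P[m]; c=q.mean(0); w=np.linalg.svd(q-c)[2][0]; w*=np.sign(w[0]); t=(q-c)@w; print(len(q),c,w,np.degrees(np.arcsin(w[2])),(c+w*np.percentile(t,1)))
to([.531,.168,.022],np.radians(92.5))
cv2.imwrite('pics/c7.png',cv2.resize(im[180:340,200:400],None,fx=3,fy=3))
E
```

```text
time_s: 14.45
ee_pos: [0.5252, 0.1679, 0.0427]
eef_rot: [-1.919, 1.565, -1.876]
force: [-0.0, -0.2, -0.5]
grip_width: 0.0186
time_s: 14.95
ee_pos: [0.53, 0.168, 0.0222]
eef_rot: [-2.007, 1.565, -1.965]
force: [-0.1, 0.5, -0.1]
grip_width: 0.0184
195 [0.44953794 0.15876695 0.0242169 ] [0.98812783 0.04455211 0.14703229] 8.454982115535048 [0.40756964 0.15687471 0.01797207]
t 15.0 pos [0.53   0.168  0.0223] q6 -1.366 axes x [-0.002 -0.006 -1.   ] y [-0.0427  0.9991 -0.0055] z [ 0.999  0.043 -0.002] grip 0.0188 F [ 0.3  0.6 -1.2]
shift mm [ 0.3 -0.1  1. ] spin -0.0009
```

View pics/c7.png

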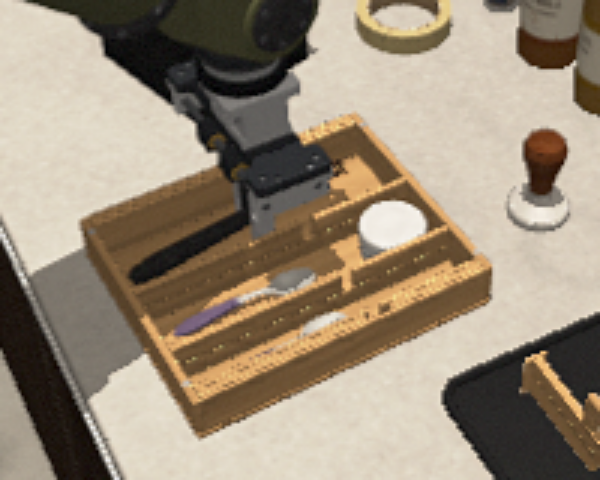

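The brush now slopes about 8° in the lane, with its handle end at (135,272) in the crop, inside the wall. I'll open a little and retreat straight up.

```bash
python3 -m handwheel '[[[1,0,0],0,0.7],[[1,0,0],0,0.6],[[1,0,0],0,0.5],[[1,0,0],0,0.4],[[1,0,0],0,0.3]]' 4; python3 -m handwheel '[[[0,0,0],0,0.3],[[0,0,0],0,0.3],[[-10,0,0],0,0.3],[[-30,0,0],0,0.3],[[-60,0,0],0,0.3]]';python3 -m handwheel '[[[-40,0,0],0,0.3],[[-80,0,0],0,0.3],[[-110,0,-50],0,0.3],[[-110,0,-100],0,0.3],[[-110,0,-150],0,0.3]]'; python3 -m handwheel '[[[0,40,0],0,0.3],[[0,90,0],0,0.3],[[0,140,0],0,0.3],[[0,160,0],0,0.3],[[0,160,0],0,0.3]]'
cat > fin.py <<'E'
from br import *
to([.53,.168,.2])
for n in('top','scene'):
    im,d=snap(n); _,d,P=cloud(n); hsv=cv2.cvtColor(im,cv2.COLOR_BGR2HSV)
    m=(hsv[...,2]<70)&(hsv[...,1]<110)&(d>0)&(abs(P[...,0]-.53)<.125)&(abs(P[...,1]-.168)<.036)&(P[...,2]<.1)&(P[...,2]>.012)
    q=P[m]; c=q.mean(0); w=np.linalg.svd(q-c)[2][0]; w*=np.sign(w[0]); t=(q-c)@w; print(n,len(q),c,w,'elev',np.degrees(np.arcsin(w[2])),'ends',(c+w*t.min()).round(3),(c+w*t.max()).round(3))
    w=(cv2.inRange(hsv,(8,70,80),(25,255,255))>0)&(d>0)
    m=w&(P[...,2]>.043)&(P[...,2]<.053)&(P[...,1]>-.05)&(P[...,1]<.25)&(P[...,0]>.35)&(P[...,0]<.7)
    k,l,s,_=cv2.connectedComponentsWithStats(m.astype(np.uint8)); m=l==1+s[1:,4].argmax(); print('org',cv2.minAreaRect(P[m][:,:2].astype(np.float32)*1000))
    m=w&(P[...,2]>.06)&(P[...,2]<.09)&(P[...,1]<-.05)&(P[...,1]>-.4)&(P[...,0]>.5)&(P[...,0]<.75); print('bar',cv2.minAreaRect(P[m][:,:2].astype(np.float32)*1000))
    cv2.imwrite(f'pics/{n}8.png',im)
E
python3 fin.py
```

```text
time_s: 15.5
ee_pos: [0.53, 0.168, 0.0214]
eef_rot: [-1.972, 1.565, -1.929]
force: [-0.4, 0.4, -0.6]
grip_width: 0.0318
time_s: 16.0
ee_pos: [0.5295, 0.1682, 0.0817]
eef_rot: [-2.223, 1.563, -2.18]
force: [-0.8, 0.4, 0.8]
grip_width: 0.033
time_s: 16.5
ee_pos: [0.3859, 0.1626, 0.1935]
eef_rot: [-1.973, 1.565, -1.931]
force: [0.4, -0.1, 0.5]
grip_width: 0.0328
time_s: 17.0
ee_pos: [0.3785, 0.3243, 0.193]
eef_rot: [-1.965, 1.565, -1.92]
force: [0.6, 1.0, 0.6]
grip_width: 0.0328
t 17.0 pos [0.3785 0.3243 0.193 ] q6 -0.978 axes x [-0.002 -0.005 -1.   ] y [-0.0452  0.999  -0.005 ] z [ 0.999  0.045 -0.002] grip 0.0328 F [0.6 1.  0.6]
shift mm [  -6.4 -163.1  144.2] spin 0
top 509 [0.5107127  0.17915709 0.02300075] [0.99787219 0.06499888 0.00512264] elev 0.2935070577803712 ends [0.412 0.173 0.022] [0.602 0.185 0.023]
org ((531.1950073242188, 122.51349639892578), (279.67633056640625, 207.7460479736328), 2.6973536014556885)
bar ((655.81689453125, -202.08331298828125), (77.0821533203125, 9.276801109313965), 89.29977416992188)
scene 419 [0.50874305 0.17178274 0.02029251] [0.99782084 0.06576138 0.00538572] elev 0.30858066747383156 ends [0.407 0.165 0.02 ] [0.606 0.178 0.021]
org ((528.8793334960938, 107.20989990234375), (281.0526123046875, 236.43540954589844), 2.804785966873169)
bar ((653.0131225585938, -207.940673828125), (9.77140998840332, 79.22909545898438), 0.6048097014427185)
```

View pics/scene8.png

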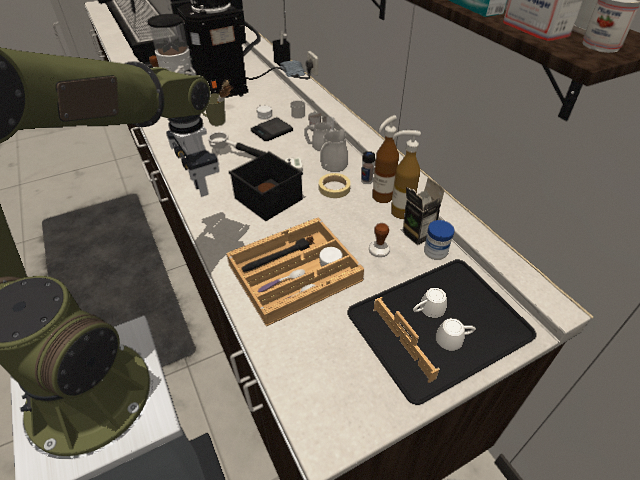

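The brush lies flat in the lane at (280,253), the divider stands on the tray at (406,338), and everything else is where it was. Handing in.

```bash
python3 -c "
from station import *
print(hand_in())"
```

```text
the job is handed in; nothing more can be done
None
```

I lifted the divider straight out of the organiser by its grip and stood it on the near part of the serving tray. I then laid the brush in the wide lane, letting it turn in a light grip as its handle met the floor. I handed the job in at about 17 s, and no verdict was reported.

**Last checks from the cameras:**
- **Brush:** it slopes about 0.3° from level. Its handle end is at x ≈ 0.41 m, inside the end wall at about 0.40 m. The measured bristle end is at x ≈ 0.60 m, but the dark mask probably missed the pale bristle tips.
- **Brush in the lane:** it lies about 2° off the lane direction.
- **Divider:** it stands at about (0.655, -0.205) m. I judged it upright from the view and from its bar height of about 80 mm; I did not measure its tilt directly.
- **Organiser:** it is within about 2–3 mm of where it started, which is about the camera error. In the final top view the measured organiser width came out short (208 mm instead of 232 mm), most likely because the arm hid part of it. The scene view gave the full outline.
- **Other items:** the leveller, spoons, cups, tamper and bin look unmoved in the final picture; I did not measure them individually. The gripper was clear of everything.

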